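Torque up the lugged wheel's axle nut until the click wrench trips

TASK

A click wrench is already sitting on the axle nut of the lugged tractor-type wheel. Swing its handle clockwise, as seen from above, until the nut is tight and the wrench's breakaway joint trips and is bent over fully to its stop, then let go and leave it so. Do not move the plain thin bar that sits on the smooth wheel's nut.

Things in the scene. Friction and masses are not known exactly. Their poses are not given: they have to be found in the camera images.
- nut_axis (a point): On the upright axis of the lugged wheel's nut, 118 mm above the bench. The wheel lies flat on the left or right: lugged black tyre 200 mm across, 77 mm high, white hub; fixed. Nut and wrench head turn together, 4 N at the grip, for 25 to 45 degrees clockwise from above to a dead stop (tight); only then can the joint trip. Handle's x axis: 1.05 rad clockwise from this x axis when tight and tripped.
- handle_grip (a point): Middle of the click wrench's rubber grip, on its centre line, 118 mm above the bench, 215 mm from the nut axis while straight; x axis along the handle to the nut. The grip is a level round bar 29 mm in diameter, 120 mm long, with free air below; the wrench ends 80 mm beyond this point. It starts pointing from the nut to the robot's side. The head cannot leave the nut.
- click (a joint): Breakaway joint of the wrench, rad: 0 straight (start), 0.30 fully tripped, handle bent clockwise from the head. Its upright pin is 50 mm from the nut axis, 165 mm from handle_grip. It holds until about 10 N pushes sideways at the grip against the tight nut, then gives at that same force up to its stop at 0.30, and stays as bent as it was left. It cannot bend the other way.
- bar_grip (a point): Point on the plain bar on the other, smooth grey wheel's nut (wheel 144 mm across, 72 mm high): a thin straight level steel bar, 13 mm in diameter, a small ball at each end, 112 mm above the bench. The point lies 180 mm from that nut's axis, 50 mm short of the bar's end. It swings if pushed: leave it alone.

How it is judged:
By the outcome, as a careful person would: the job done as asked, in the order asked, and still so for the second after the job is handed in, with the robot touching nothing.
It also fails if it takes over 35 s, if anything falls off the work surface, if the arm or the gripper's body presses on something with over 40 N, if the wrist force passes 120 N, or if a joint passes its speed limit or range.

ROBOT

A 6-joint arm with a two-finger parallel gripper is mounted at the origin on the work surface. World frame = base frame: x ahead of the robot, y to its left, z up, the work surface at z = 0. Lengths are in m, angles in rad, forces in N, time in s.
With the tool pointing down it reaches from about 0.35 to 1 m from the base axis. Payload 7.1 kg.
Tool frame: the origin (TCP) lies at the very end of the fingers, on their centre line; the grasp point (between the pads) lies 19 mm behind it; z points along the fingers, y is the line along which they close (so a half turn about z gives the same grasp; the last joint's range is limited). The gripper opens to 85 mm and grips with 20 to 120 N. Pads are 22 mm wide; open, the fingers measure 114 mm over their backs; the gripper's body (76 mm by 85 mm) begins 54 mm behind the grasp point. The pads swing forward as they close: fully open they stand 13 mm farther back than shut.
Start: joints at [-1.251, 0.423, 1.63, -0, 1.089, -0.019], TCP at [0.208, -0.589, 0.231] pointing down, gripper open.
Joint ranges: [-3, 3], [-0.9, 2.11], [0.09, 2.58], [-1.31, 4.45], [0.11, 2.69], [-2.54, 2.54]. Speed limits (rad/s): [2.39, 2.39, 3.01, 3.14, 3.14, 3.14].

INTERFACE

Orientations are given as [roll, pitch, yaw] about the fixed x, y, z axes, in that order (R = Rz(yaw) Ry(pitch) Rx(roll)).
In Python, from cell import robot gives the robot as it stands. Calls block until the motion is done:
- robot.move_pose(position, orientation): joint-space move of the TCP to a pose.
- robot.line_to(position, orientation=None, speed=0.15, guard=None): straight line of the TCP; orientation=None keeps the orientation; speed is the mean speed in m/s. With guard (N) it stops when the force on the tool has changed by that much, and returns True; else False.
- robot.move_j(angles): joint-space move.
- robot.move_gripper(opening, newtons=None): opening from 0.0 (shut) to 1.0 (fully open); newtons is the grip in N (None keeps the last); returns when the fingers have stopped.
- robot.pause(seconds).
- robot.ik(position, orientation): joint angles nearest the present ones, or None.
- robot.sense(): the state.
- robot.snapshot(name): name is "scene" or "side" or "wrist"; returns the picture (384x512x3 uint8, red, green, blue); there is no depth.
- robot.camera_params(name): a dict with "mtx" (3x3 intrinsics, pixels), "origin" and "attitude" of the camera in the world. Camera axes: x right, y down, z forward; pixel columns grow to the right and rows downward; lengths in m; the calibration is good to about 2 mm. A picture is of the moment at which its call begins: read the wrist's pose just before it. camera_params takes no time and is no camera call; for the wrist camera it gives the pose at the moment of the call.
A pose or a line that the arm cannot do raises robot.IKError and nothing moves.
- robot.hand_in(): hands the job in; it is judged then, once.
The state is a dict: "time_s": time; "joint_pos": joint angles; "dq": joint speeds; "joint_efforts": joint torques, N m; "ee_pos": TCP position; "tool_rot": TCP orientation; "force": force on the tool from outside, world axes, zero at the start; "wrist_torque": the same for the moment, N m; "finger_gap": opening from 0.0 (shut) to 1.0 (fully open); "gripper_force": force on a finger pad.
Only numpy, scipy, OpenCV 4.12 (cv2) and the standard library are available. Lean on these libraries where they do the work, as an engineer would, in place of code of your own. Each camera call takes 0.05 s, during which the arm holds its last target. There are 200 camera calls.

## Working session

There is one attempt and no reset: what is moved stays moved. The work goes in short steps, each a Python script; the robot and the scene stay as the last script left them, time stands still between calls to the robot, and variables do not carry over. Pictures are saved under pics/ and viewed, at most 10 in all, crops included, and the job is handed in when it is done.

```bash
ls; mkdir -p pics; python3 - <<'E'
from cell import robot
import cv2
for n in("scene","side"):
    cv2.imwrite(f"pics/{n}0.png",robot.snapshot(n)[:,:,::-1]); p=robot.camera_params(n); print(n,p)
print(robot.sense())
E
```

```text
pics
scene {'mtx': array([[372.79760491,   0.        , 258.86699374],
       [  0.        , 372.79760491, 191.951873  ],
       [  0.        ,   0.        ,   1.        ]]), 'origin': array([0.88765931, 0.28883236, 0.84652587]), 'attitude': array([-2.53809832e+00,  2.19591321e-03,  2.39125096e+00])}
side {'mtx': array([[360.92533011,   0.        , 255.10314929],
       [  0.        , 360.92533011, 198.28516001],
       [  0.        ,   0.        ,   1.        ]]), 'origin': array([0.48883277, 0.39892047, 0.70436743]), 'attitude': array([-2.43055641, -0.00446035, -2.99719594])}
{'time_s': 0.1, 'joint_pos': array([-1.25098262e+00,  4.23787134e-01,  1.63061305e+00, -8.66870778e-07,
        1.08862879e+00, -1.90471355e-02]), 'dq': array([-1.35994008e-05, -4.34853620e-04, -1.78269110e-03,  3.68721573e-04,
       -1.75825465e-03, -2.16239258e-04]), 'joint_efforts': array([ 2.51260617e-04, -5.58426404e+01, -2.82444692e+01, -3.93545872e-05,
        3.04450346e-03, -2.18918149e-05]), 'ee_pos': array([ 0.2075956 , -0.58898074,  0.23060946]), 'tool_rot': array([-3.14015657e+00, -2.65889076e-05,  3.38861230e-01]), 'force': array([-0.52193306, -0.14550168,  0.37257705]), 'wrist_torque': array([0.04150191, 0.00809564, 0.00929447]), 'gripper_force': 0.0, 'finger_gap': 1.0081821241002291}
```

View pics/scene0.png

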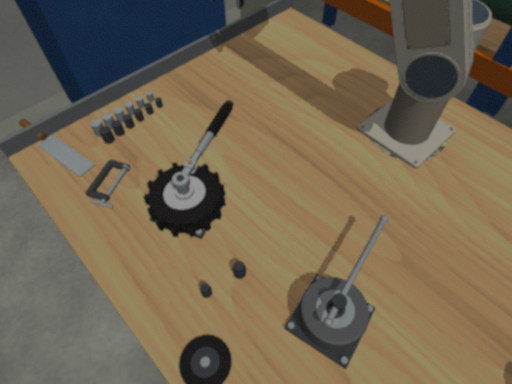

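View pics/side0.png

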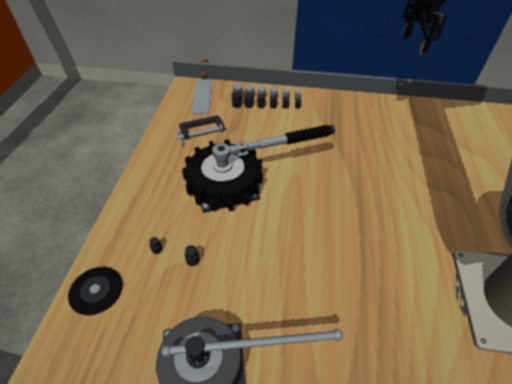

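The scene view shows the lugged wheel's nut near (181,180) with its grip end near (229,103). In the side view the nut is near (221,152) and the grip runs from (290,138) to (333,130). The bar is on the other wheel, nearer the camera. I'll enlarge both.

```bash
python3 - <<'E'
import cv2,numpy as np
a=cv2.imread("pics/scene0.png")[90:240,140:240]; b=cv2.imread("pics/side0.png")[110:220,175:345]
a=cv2.resize(a,None,fx=4,fy=4,interpolation=2);b=cv2.resize(b,None,fx=4,fy=4,interpolation=2)
cv2.imwrite("pics/a.png",a);cv2.imwrite("pics/b.png",b)
E
```

```text
(no output)
```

View pics/a.png

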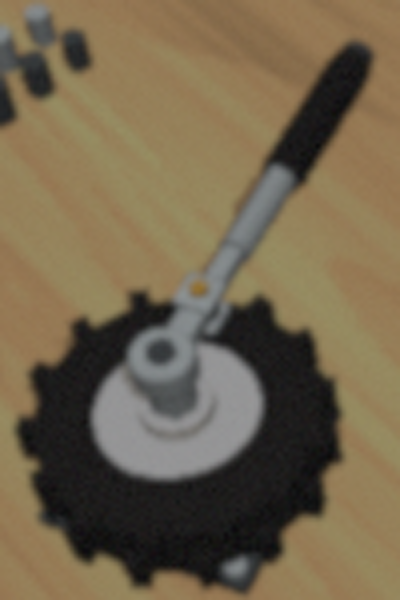

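View pics/b.png

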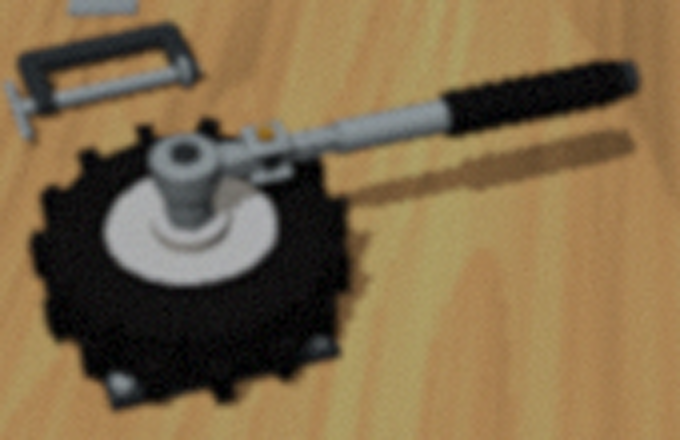

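```bash
cat > h.py <<'E'
from cell import robot
import numpy as np
from scipy.spatial.transform import Rotation as R
def ray(n,u,v):
    p=robot.camera_params(n); d=R.from_euler('xyz',p['attitude']).as_matrix()@np.linalg.solve(p['mtx'],[u,v,1]); return np.array(p['origin']),d
def at(n,u,v,z):
    o,d=ray(n,u,v); return o+d*(z-o[2])/d[2]
def tri(u1,v1,u2,v2):
    A=[];b=[]
    for n,u,v in(("scene",u1,v1),("side",u2,v2)):
        o,d=ray(n,u,v); d/=np.linalg.norm(d); M=np.eye(3)-np.outer(d,d); A.append(M);b.append(M@o)
    return np.linalg.lstsq(np.vstack(A),np.hstack(b),rcond=None)[0]
E
python3 - <<'E'
from h import *
np.set_printoptions(precision=4,suppress=True)
P={}
for k,a,b in(("nut",(160,352),(187,155)),("gs",(284,172),(449,113)),("ge",(360,48),(634,76)),("pin",(201,290),(265,132))):
    a=(140+a[0]/4-.4,90+a[1]/4-.4); b=(175+b[0]/4-.4,110+b[1]/4-.4)
    P[k]=tri(*a,*b); print(k,P[k],at("scene",*a,.118),at("side",*b,.118))
for k in("gs","ge","pin"): d=P[k]-P["nut"];print(k,np.hypot(*d[:2]),np.arctan2(d[1],d[0]))
d=P["ge"]-P["gs"];print(np.arctan2(d[1],d[0]))
# bar
for n,p in(("scene",(385,218)),("side",(338,336)),("scene",(338,301)),("side",(196,347))): print(at(n,*p,.112))
E
```

```text
nut [ 0.6609 -0.2374  0.1265] [ 0.6587 -0.2427  0.118 ] [ 0.6632 -0.2478  0.118 ]
gs [ 0.5093 -0.3082  0.1192] [ 0.5093 -0.3081  0.118 ] [ 0.509  -0.3109  0.118 ]
ge [ 0.3943 -0.365   0.1184] [ 0.3941 -0.3653  0.118 ] [ 0.3943 -0.3654  0.118 ]
pin [ 0.6165 -0.2534  0.1355] [ 0.611  -0.2647  0.118 ] [ 0.6199 -0.2759  0.118 ]
gs 0.1672660564017462 -2.705057689717265
ge 0.2954583114036979 -2.6953153584956677
pin 0.047162835837716514 -2.7967033978493907
-2.682605176400042
[0.3827 0.1667 0.112 ]
[0.3831 0.1672 0.112 ]
[0.6083 0.2178 0.112 ]
[0.6079 0.2179 0.112 ]
```

Both cameras agree: the grip end is 295 mm from the nut axis, as it must be, and its height comes out at 118 mm. Next I straddle the grip.

```bash
cat >> h.py <<'E'
C=np.array([.661,-.238]); TH0=-2.69; r=.215
def pose(th,z=.094,yaw_extra=0):
    p=C+r*np.array([np.cos(th),np.sin(th)]); return [*p,z],[np.pi,0,th+np.pi+yaw_extra]
E
python3 - <<'E'
from h import *
import cv2
for s in np.linspace(0,1.05,5): print(np.round(robot.ik(*pose(TH0-s)),2))
robot.move_pose(*pose(TH0,.22))
print(robot.line_to(pose(TH0)[0],speed=.12,guard=15))
robot.move_gripper(.5)
s=robot.sense();print(s['time_s'],s['ee_pos'],s['force'],s['finger_gap'],s['gripper_force'])
cv2.imwrite("pics/c.png",cv2.resize(np.hstack([robot.snapshot("scene")[60:230,130:300],robot.snapshot("side")[60:230,210:380]])[:,:,::-1],None,fx=2.3,fy=2.3))
E
```

```text
[-0.64  0.54  1.83 -0.    0.78  0.48]
[-0.58  0.49  1.93 -0.    0.73  0.8 ]
[-0.49  0.46  1.99 -0.    0.69  1.16]
[-0.37  0.45  2.02 -0.    0.68  1.53]
[-0.26  0.46  1.99 -0.    0.69  1.91]
False
3.1583 [ 0.46762076 -0.33186084  0.09413605] [ 0.91143769  0.44932552 -0.15989935] 0.4997810514900715 0.0
```

View pics/c.png

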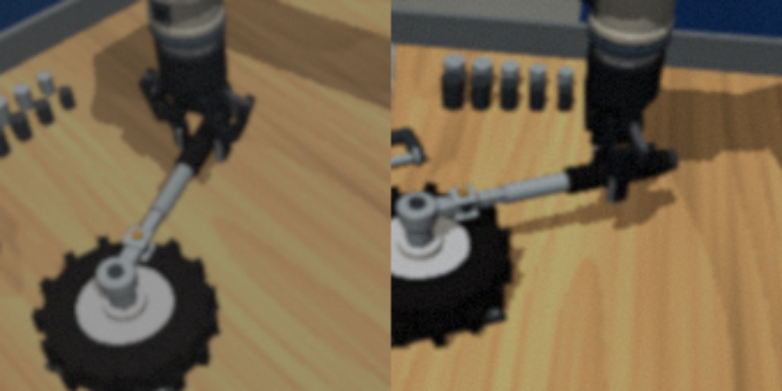

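The fingers straddle the middle of the grip, at about (215,120) in the left half and (615,160) in the right, and the forces are near zero. I'll swing in small steps and watch the tangential force.

```bash
python3 - <<'E'
from h import *
f0=robot.sense()['force']
th=TH0
while th>TH0-1.12:
    th-=.04
    hit=robot.line_to(*pose(th),speed=.06,guard=20)
    s=robot.sense(); f=s['force']-f0; p=s['ee_pos'][:2]-C
    t=np.array([-np.sin(th),np.cos(th)]); 
    a=(np.arctan2(p[1],p[0])-TH0+np.pi)%(2*np.pi)-np.pi
    ft=f[:2]@t; print(round(s['time_s'],2),hit,round(a,3),"ft",round(ft,1),"fr",round(f[:2]@[np.cos(th),np.sin(th)],1),"fz",round(f[2],1))
    if hit or ft>19: break
E
```

```text
3.55 False -0.04 ft 0.2 fr -1.0 fz 0.2
3.84 False -0.08 ft -1.2 fr -0.4 fz -0.1
4.13 False -0.121 ft -0.6 fr -0.2 fz -0.3
4.42 False -0.161 ft -0.4 fr -1.1 fz -0.2
4.72 False -0.201 ft -0.6 fr -0.2 fz -0.1
5.01 False -0.241 ft -1.6 fr -0.2 fz -0.4
5.3 False -0.281 ft -1.2 fr -0.1 fz -0.5
5.59 False -0.321 ft -0.7 fr -0.4 fz 0.7
5.88 False -0.36 ft -0.1 fr -0.1 fz -0.1
6.17 False -0.4 ft 0.4 fr 0.0 fz 0.7
6.47 False -0.44 ft -0.1 fr 0.5 fz -0.7
6.76 False -0.48 ft -0.7 fr -0.7 fz -0.3
7.05 False -0.52 ft -0.2 fr 1.2 fz 0.9
7.34 False -0.56 ft -0.8 fr 0.3 fz -1.0
7.63 False -0.6 ft -1.6 fr 0.5 fz -0.3
7.92 False -0.64 ft -0.6 fr 0.1 fz -0.3
8.22 False -0.68 ft -1.1 fr 0.3 fz -0.4
8.51 False -0.72 ft -1.6 fr -0.5 fz 0.2
8.8 False -0.76 ft -0.3 fr 0.9 fz 1.1
9.09 False -0.799 ft 0.3 fr 0.1 fz 0.7
9.38 False -0.838 ft 1.9 fr 0.5 fz 0.6
9.68 False -0.879 ft 3.3 fr 1.6 fz 1.6
9.97 False -0.919 ft 2.9 fr 1.9 fz 2.1
10.26 False -0.959 ft 2.9 fr 0.6 fz 1.2
10.55 False -0.999 ft 3.8 fr 0.8 fz 1.4
10.78 True -1.028 ft 8.8 fr -2.4 fz 3.7
```

The force stayed near 10 N or below from about -0.8 rad, then rose sharply at -1.03. That fits tight at about 0.77 rad plus the full bend. I'll press once more to confirm, back off to centre, lift and look.

```bash
python3 - <<'E'
from h import *
import cv2
def rep(): 
    s=robot.sense(); p=s['ee_pos'][:2]-C; print(s['time_s'],(np.arctan2(p[1],p[0])-TH0+np.pi)%(2*np.pi)-np.pi,s['force']); return s
rep(); print(robot.line_to(*pose(TH0-1.06),speed=.03,guard=22)); rep()
robot.line_to(*pose(TH0-.995,yaw_extra=-.07),speed=.05); rep()
robot.move_gripper(.75); s=rep()
print(robot.line_to([*s['ee_pos'][:2],.26],speed=.15,guard=10)); rep()
robot.move_pose([.36,-.42,.32],[np.pi,0,0]); rep()
a=robot.snapshot("scene");b=robot.snapshot("side")
cv2.imwrite("pics/d.png",cv2.resize(np.hstack([a[80:240,130:290],b[100:260,175:345]])[:,:,::-1],None,fx=2.4,fy=2.4,interpolation=2))
E
```

```text
10.775 -1.0280941814625315 [-2.88848651 -9.19178938  3.75544359]
True
10.9833 -1.027569374272149 [-3.01893725 -9.0583409   4.24058201]
11.2833 -0.9947152136609034 [ 2.42756716e-05 -7.17731212e-01 -2.36341875e-01]
11.625 -0.9958119514732715 [-0.61948054  1.31865807 -0.30324476]
False
12.8833 -0.9950151607790367 [-0.11526844 -0.06771993  0.11890106]
14.1083 0.09080049945088975 [-0.37061266 -0.0603039  -0.8417106 ]
```

View pics/d.png

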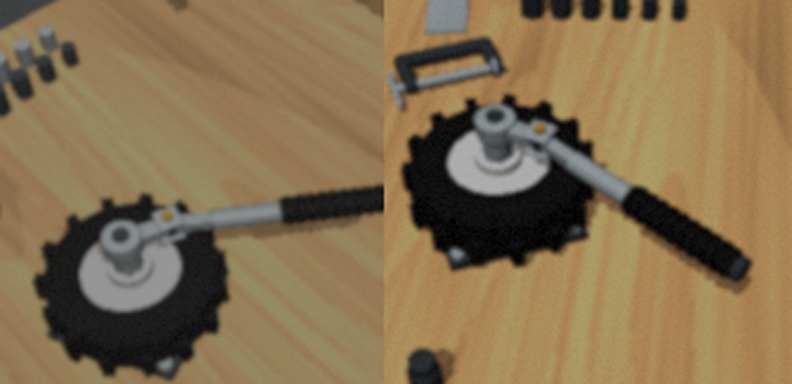

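The wrench is visibly bent at its pin: (541,128) in the right half, with the nut at (495,118) and the grip from (632,198) to (742,266). I'll check the bend numerically.

```bash
python3 - <<'E'
from h import *
def f(u,v,z): return at("side",175+(u-384)/2.4-.3,100+v/2.4-.3,z)[:2]
n=f(495,118,.1265);p=f(541,128,.1355);a=f(632,198,.118);b=f(742,266,.118)
ang=lambda d:np.arctan2(d[1],d[0])
H=ang(b-a);print(n,p,a,b,"handle",H,"dist",np.linalg.norm(b-a),np.linalg.norm(b-n),"head",ang(p-n), "turn",TH0+2*np.pi-H)
# bend from geometry: angle of tip from nut vs handle dir: pin 50, tip 245 from pin
d=b-C; phi=H-ang(d); print("offset of nut from handle line",np.linalg.norm(d)*np.sin(phi),"bend",np.arcsin(-np.linalg.norm(d)*np.sin(phi)/.05), "tip dist expected",abs(.05+.245*np.exp(.3j)),np.linalg.norm(d))
E
```

```text
[ 0.66124682 -0.23646237] [ 0.61142232 -0.21896541] [ 0.51514532 -0.15567934] [ 0.41222735 -0.08908041] handle 2.5672539306081013 dist 0.12258680828004305 0.28936506065243933 head 2.803874321360634 turn 1.025931376571485
offset of nut from handle line -0.010127439543742841 bend 0.20395996354388124 tip dist expected 0.2931394616621538 0.2899394350135006
```

The pictures put the bend at 0.20–0.24 rad, but a few mm of error changes that a lot. There's plenty of time, so I'll do one slow, firmer push to confirm the stop.

```bash
python3 - <<'E'
from h import *
import cv2
def rep(): 
    s=robot.sense(); p=s['ee_pos'][:2]-C; print(s['time_s'],(np.arctan2(p[1],p[0])-TH0+np.pi)%(2*np.pi)-np.pi,s['force'].round(1)); return s
c,o=pose(TH0-.995,yaw_extra=-.07)
robot.move_pose([c[0],c[1],.22],o)
print(robot.line_to(c,speed=.12,guard=15)); robot.move_gripper(.5); rep()
for g,a in((14,1.07),(16,1.08)):
    print(robot.line_to(*pose(TH0-a,yaw_extra=-.07),speed=.025,guard=g)); rep()
for i in range(4):  # static creep: 1 mm target steps
    s=robot.sense(); p=s['ee_pos'].copy(); t=TH0-1.03
    p[:2]-=.0015*np.array([-np.sin(t),np.cos(t)])
    print(robot.line_to(p,speed=.01,guard=30)); rep()
    f=robot.sense()['force']
    if np.hypot(*f[:2])>28: break
E
```

```text
False
17.0 -0.9953603033219487 [-0.2 -0.2  0.3]
True
17.425 -1.0261234648977133 [-2.4 -8.   2.1]
True
17.675 -1.0254118118426785 [-1.6 -6.4  3.8]
False
17.95 -1.0261563437436099 [ -4.9 -10.5   3.4]
False
18.2 -1.0262504311064937 [ -4.5 -11.5   3.8]
False
18.45 -1.0263022389705974 [ -5.9 -11.4   3.4]
False
18.7 -1.026175156841612 [ -6.  -12.1   3.1]
```

```bash
python3 - <<'E'
from h import *
def rep(): 
    s=robot.sense(); p=s['ee_pos'][:2]-C; print(s['time_s'],(np.arctan2(p[1],p[0])-TH0+np.pi)%(2*np.pi)-np.pi,s['force'].round(1)); return s
t=TH0-1.03; d=-np.array([-np.sin(t),np.cos(t)])
s=robot.sense(); p0=s['ee_pos'].copy()
for k in(.002,.0035,.005):
    p=p0.copy(); p[:2]+=k*d
    h=robot.line_to(p,speed=.02,guard=25);print(k,h); f=rep()['force']
    if h or np.hypot(*f[:2])>28: break
robot.line_to(*pose(TH0-.995,yaw_extra=-.07),speed=.05)
robot.move_gripper(.75); s=rep()
print(robot.line_to([*s['ee_pos'][:2],.26],speed=.15,guard=10))
robot.move_pose([.36,-.42,.32],[np.pi,0,0]); rep()
import cv2
b=robot.snapshot("side"); cv2.imwrite("pics/e.png",cv2.resize(b[100:260,175:375,::-1],None,fx=3.7,fy=3.7,interpolation=2))
E
```

```text
0.002 False
18.95 -1.0266816629870164 [ -6.4 -13.9   2.5]
0.0035 False
19.2 -1.0286218753272092 [ -8.8 -21.    4.3]
0.005 False
19.45 -1.0304563441431505 [-11.3 -27.3   4.9]
20.175 -0.9964548860357088 [0.3 0.8 0.1]
False
22.6583 0.09082841386130891 [-0.3  0.4 -0.2]
```

View pics/e.png

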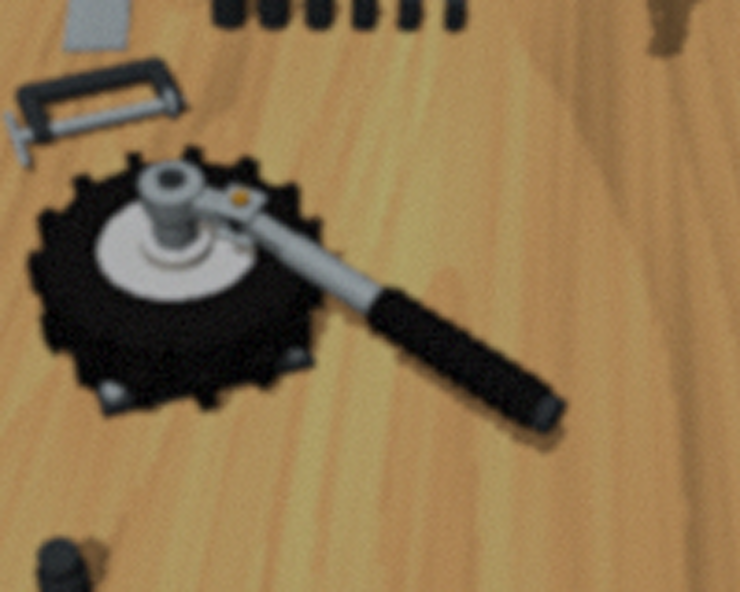

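A static 29.5 N against the handle gave only elastic movement, so it is hard against its stop, since the joint gives at 10 N. The picture shows the wrench bent at its pin (240,198), with its end at (550,410), free of the gripper. I'm handing in.

```bash
python3 -c "
from cell import robot
print(robot.hand_in())"
```

```text
the job is handed in; nothing more can be done
None
```

The lugged wheel's nut is tight, and the wrench is tripped and bent to its stop: a steady push of about 30 N, three times the trip force, moved it no further. The gripper is clear, the bar was never approached, and I handed the job in at about 23 s.

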